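Find where the sticking drawer binds and back it off

TASK

Lift the shoe brush off the half-open top drawer and set it down flat, bristles down, in the black tray. Then ease the drawer in by its pull tab until you feel its runners go tight, without forcing it (the frame pushes the yellow clip along the drawer's rim as a marker), draw the drawer back out until the clip stands about 30 mm clear of the frame, and let go. Leave everything else where it is.

Things in the scene. Friction and masses are not known exactly. Their poses are not given: they have to be found in the camera images.
- drawers: Smoky grey two-drawer plastic unit, fixed on the table: 260 deep, 200 wide, 160 mm high. Origin: bottom centre of its front (frame) face; x points into the unit, away from the robot (the way drawers close), y to its left seen from the robot, z up. Upper drawer's side rims 130 mm above the table; frame's bar over them from 142 mm up. The lower drawer does not open.
- top_drawer (a joint): Upper drawer's slide, m: 0 is half open (180 mm out), -0.18 closed, grows as drawn out to the robot; starts at -0.01 to 0.015, end stop 0.04. Stays where left; 2 to 3 N moves it. Somewhere between -0.06 and -0.12, unseen and different each time, the runners go tight: the push then rises 0.6 N per further mm. A push of 4 to 8 N is plainly the tight spot; about 15 N (20 mm into it) is forcing it.
- tab (a point): Centre of the upright pull tab at the middle of the upper drawer's front: 70 mm wide (y of the unit), 12 mm thick (x of the unit); the tab's top is 14 mm above this point and the drawer front below it (also 12 mm thick, 194 mm wide) ends 22 mm below this point. Pinch it from above, fingers before and behind it. Moves with the drawer.
- pinch (a joint): How far the drawer has pushed into its tight spot, m: 0 while the drawer slides free, growing once the runners begin to bind; springs back to 0 when the drawer is backed off. Pushing 3 mm or more into it shows it is found; more than 20 mm is forcing.
- clip_back (a point): Centre of the face, towards the frame, of the yellow clip on the drawer's left (+y) rim: 20 mm long along the rim, 18 wide, 16 mm above the rim. It grips the rim lightly (0.5 N) and travels with the drawer. As the drawer goes in the frame face stops it, so it slides along the rim; drawn out, it comes along. Clearance from the frame: minus this point's x in the frame of drawers.
- brush_back (a point): Centre of the shoe brush's wooden back: 200 mm long (y), 40 wide (x), 20 thick, z up; under it stiff black bristles 150 by 34 mm, 25 mm deep (ends 35 mm below this point). Starts laid across the open drawer's two side rims, bristles hanging inside; it would strike the frame if the drawer were pushed in. About 0.16 kg, loose.
- brush: The same brush; origin at the centre of the bristle ends, z up through the back.
- tray: Shallow black tray, fixed to the table, beside the drawer unit (left or right): outside 170 (x) by 270 mm (y), 22 mm high, walls and floor about 4 mm. Origin: centre of its underside. The brush goes in with its length along the tray's y.
- pegs: White basket of clothes pegs, fixed, 150 by 220 mm, about 75 mm high, on the other side. Origin: centre of its underside.
- spray: Aqua spray bottle, 68 mm across, 180 mm tall, loose, on the drawer unit; a bystander. Origin: centre of its underside.
- cup: Steel measuring cup, 72 mm across, 50 mm tall, flat handle, loose, on the drawer unit; a bystander. Origin: centre of its underside.
- tin: Red shoe-polish tin, 76 mm across, 26 mm high, loose, on the table; a bystander. Origin: centre of its underside.
- jar: Pale jar with blue lid, 70 mm across, 110 mm tall, loose, on the table; a bystander. Origin: centre of its underside.
- can: Green spray can with white cap, 54 mm across, 150 mm tall, loose, on the table; a bystander. Origin: centre of its underside.
Mind the look-alikes: they are no part of the job. What is shaped like the brush but blue or orange is not meant.

How it is judged (in metres and radians):
On the way, in this order (a step that is already met when the one before it is completed fails the run):
1. the brush stands flat, bristles down, in the tray, let go (x of brush_back in the frame of tray between -0.08 and 0.08 m and y of brush_back in the frame of tray between -0.13 and 0.13 m and z of brush_back in the frame of tray between 0.03 and 0.046 m and angle between brush's own z axis and vertical below 0.2 rad and contact force between the fingers and brush below 0.1 N and linear speed of brush below 0.02 m/s), for 0.2 s.
2. the drawer is pushed at least 3 mm into its tight spot (value of joint pinch above 0.003 m), for 0.1 s.
3. the drawer is drawn back, the clip at least 18 mm clear of the frame (x of clip_back in the frame of drawers below -0.018 m), for 0.2 s.
At the end, for the whole second after the job is handed in: The brush rests flat, bristles down, in the tray (back's centre 30 to 46 mm above the tray's underside, tilt under 0.2 rad); the drawer is at rest, free of its tight spot, with the yellow clip's near face 18 to 42 mm clear of the frame face (x of brush_back in the frame of tray between -0.08 and 0.08 m and y of brush_back in the frame of tray between -0.13 and 0.13 m and z of brush_back in the frame of tray between 0.03 and 0.046 m and angle between brush's own z axis and vertical below 0.2 rad and x of clip_back in the frame of drawers between -0.042 and -0.018 m and value of joint pinch below 0.002 m and velocity of joint top_drawer between -0.005 and 0.005 m/s and linear speed of brush below 0.02 m/s); the robot touches nothing.
It fails at once if the drawer is forced more than 20 mm into its tight spot (value of joint pinch above 0.02 m).
It fails at once if the brush is dropped or thrown (falling faster than 0.7 m/s out of the fingers) (contact force between the fingers and brush below 0.05 N and linear speed of brush above 0.7 m/s).
It fails at once if the spray bottle, measuring cup, tin, jar or can is pushed more than 30 mm away or tipped over (distance of any of spray, cup, tin, jar, can from where it was at the start of the episode above 0.03 m or angle between any of spray, cup, tin, jar, can's own z axis and vertical above 0.5 rad).
It also fails if it takes over 72 s, if anything falls off the work surface, if the arm or the gripper's body presses on something with over 40 N, if the wrist force passes 120 N, or if a joint passes its speed limit or range.

ROBOT

A 6-joint arm with a two-finger parallel gripper is mounted at the origin on the work surface. World frame = base frame: x ahead of the robot, y to its left, z up, the work surface at z = 0. Lengths are in m, angles in degrees, forces in N, time in s.
With the tool pointing down it reaches from about 0.375 to 0.9 m from the base axis. Payload 3.1 kg.
Tool frame: the origin (TCP) lies on the centre line of the jaws, within the pads' length; the fingertips stand 19 mm ahead of it and the grasp point (between the pads) is the TCP; z points along the fingers, y is the direction in which the jaws open and shut (so a half turn about z gives the same grasp; the last joint's range is limited). The gripper opens to 87 mm and grips with 3 to 60 N. Pads are 19 mm wide; open, the fingers measure 117 mm over their backs; the gripper's body (75 mm by 190 mm) begins 51 mm behind the grasp point.
Start: joints at [-80.529, 30.224, 82.088, -0, 67.689, -10.227], TCP at [0.211, -0.588, 0.242] pointing down, gripper open.
Joint ranges: [-176.69, 176.69], [-43.24, 126.21], [12.49, 139.97], [-82, 262], [0, 151.66], [-163.58, 163.58]. Speed limits (degrees/s): [159.86, 159.86, 180, 180, 180, 180].

INTERFACE

Orientations are given as a 3x3 rotation matrix whose columns are the frame's x, y, z axes.
In Python, from rig import bot gives the robot as it stands.
- The arm moves only by the tool carry_out, never from a script. Its argument "targets" is a list of rows, each a list of 6 numbers: the shift along the tool's x, y, z each as a share of 200 mm, from -1 to 1, then the turn, a rotation vector about the tool's x, y, z each as a share of pi/2 rad, from -1 to 1. In form: [[dx, dy, dz, ax, ay, az], ...]. A call has 1 to 20 rows; each row is the pose to reach, as a shift and turn from the pose measured when the call began, along the tool's axes at that moment; what a row does not reach only later rows make up. A row lasts 1/8 s, in which the tool goes at most 62.5 mm and 10.7 degrees, less where a joint would pass 70% of its speed; a pose out of reach is approached as far as the arm can. A call with a number of a shift or a turn outside -1 to 1 is refused whole. A call with a gripper value outside its range is refused whole. "jaw" is the gripper's target within -1 to 1 (fully open at 1, half-way at 0, shut at -1), set as the call begins (left out, the last holds). The fingers move at their own pace and stop on an object; the grip force is fixed at half the most. Time passes only in rows, so rows that repeat a pose let the fingers close. It gives the time, the measured TCP pose, the force and the opening at its end, in the units of the state.
- bot.read_state(): the state, without advancing time (a new reading comes with each control period).
- bot.capture(name): name is "side" or "top"; returns the picture (420x560x3 uint8, blue, green, red); there is no depth.
- bot.camera_info(name): a dict with "camera_matrix" (3x3 intrinsics, pixels), "view" (4x4, takes a point from world to camera coordinates). Camera axes: x right, y down, z forward; pixel columns grow to the right and rows downward; lengths in m; the calibration is good to about 2 mm. A picture is of the moment at which its call begins. camera_info takes no time and is no camera call.
- bot.hand_in(): hands the job in, once; it reports no verdict.
The state is a dict: "time_s": time; "joint_positions": joint angles; "qvel": joint speeds; "tau": joint torques, N m; "position": TCP position; "tcp_rot": TCP orientation; "force": force on the tool from outside, world axes, zero at the start; "moment": the same for the moment, N m; "opening": opening from 0.0 (shut) to 1.0 (fully open).
Only numpy, scipy, OpenCV 4.12 (cv2) and the standard library are available. Lean on these libraries where they do the work, as an engineer would, in place of code of your own. Each camera call takes 0.05 s, during which the arm holds its last target.

## Working session

There is one attempt and no reset: what is moved stays moved. The work goes in short steps, Python scripts to look and compute and a tool call to move; the robot and the scene stay as the last step left them, time stands still between calls to the robot, and variables do not carry over. Pictures are saved under pics/ and viewed, and the job is handed in when it is done.

Besides the shell and the picture viewer there is one more tool, called after "Emit:" as name(argument=value, ...), one argument or row to a line, values as JSON. carry_out: Moves the arm, as the interface text tells. Shift numbers are shares of 200 mm and turn numbers shares of pi/2 rad, none past 1 either way. Its arguments: {"type":"object","properties":{"targets":{"type":"array"},"jaw":{"type":"number"}},"required":["targets"]}

```bash
ls; mkdir -p pics; python3 - <<'E'
from rig import bot
import cv2
for n in("side","top"):
    cv2.imwrite(f"pics/{n}0.png",bot.capture(n))
    print(n,bot.camera_info(n))
print(bot.read_state())
E
```

```text
pics
side {'camera_matrix': array([[474.43168679,   0.        , 278.38674332],
       [  0.        , 474.43168679, 208.0253473 ],
       [  0.        ,   0.        ,   1.        ]]), 'view': array([[-0.83112408, -0.55603049,  0.00792834,  0.41890511],
       [-0.30075158,  0.43746342, -0.84745162,  0.25448838],
       [ 0.46774058, -0.70672191, -0.53081343,  1.01837166],
       [ 0.        ,  0.        ,  0.        ,  1.        ]])}
top {'camera_matrix': array([[438.75464163,   0.        , 287.13207304],
       [  0.        , 438.75464163, 207.75066559],
       [  0.        ,   0.        ,   1.        ]]), 'view': array([[ 0.01691981, -0.99972356, -0.01632581,  0.00703776],
       [-0.99911119, -0.01627446, -0.03888403,  0.50135115],
       [ 0.03860759,  0.01696921, -0.99911035,  1.12662738],
       [ 0.        ,  0.        ,  0.        ,  1.        ]])}
{'time_s': 0.1, 'joint_positions': array([-8.05299398e+01,  3.02744216e+01,  8.21488883e+01,  4.84361110e-04,
        6.76875472e+01, -1.02277719e+01]), 'qvel': array([ 0.00471737, -0.13445999, -0.1601315 , -0.02966681,  0.03049376,
       -0.08699706]), 'tau': array([ 1.35978548e-04, -4.40985632e+01, -1.77150732e+01,  6.34162081e-02,
        5.33300964e-02, -5.16397745e-05]), 'position': array([ 0.210585  , -0.58780496,  0.24066192]), 'tcp_rot': array([[ 9.41484438e-01,  3.37056311e-01, -3.10625954e-04],
       [ 3.37056271e-01, -9.41482567e-01,  1.90973801e-03],
       [ 3.51240328e-04, -1.90268704e-03, -9.99998128e-01]]), 'force': array([-0.21909279, -1.10945724,  0.13089192]), 'moment': array([0.01168268, 0.03574037, 0.01891531]), 'opening': 0.9991959111231485}
```

View pics/side0.png

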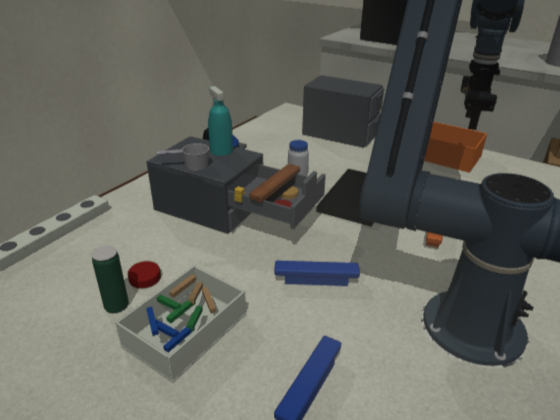

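View pics/top0.png

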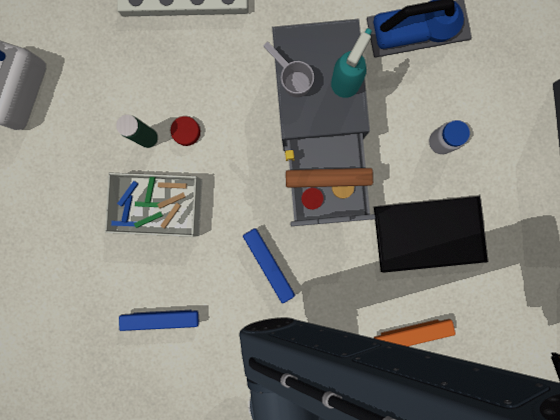

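Top view: the brown brush lies across the drawer at (329,177). The look-alikes are blue at (268,265), blue at (159,320) and orange at (416,334). The drawer unit is at (322,80), the pull tab on the drawer front near (331,217), the clip at (290,155) and the tray at (431,234). I choose the brown one on the drawer and check it in a crop next.

```bash
cat > h.py <<'E'
import numpy as np, cv2
from rig import bot
def ray(n,u,v):
    c=bot.camera_info(n);K=np.array(c["camera_matrix"]);V=np.array(c["view"]);R=V[:3,:3];t=V[:3,3]
    return -R.T@t, R.T@np.linalg.solve(K,[u,v,1.])
def onz(n,u,v,z):
    o,d=ray(n,u,v);return o+d*(z-o[2])/d[2]
def proj(n,p):
    c=bot.camera_info(n);V=np.array(c["view"]);q=np.array(c["camera_matrix"])@(V[:3,:3]@np.array(p)+V[:3,3]);return q[:2]/q[2]
def big(m):
    cs,_=cv2.findContours(m.astype(np.uint8),cv2.RETR_EXTERNAL,cv2.CHAIN_APPROX_NONE);return max(cs,key=cv2.contourArea)
E
python3 - <<'E'
from h import *
im=cv2.imread("pics/top0.png");s=cv2.imread("pics/side0.png")
cv2.imwrite("pics/crop0.png",cv2.resize(im[120:240,265:385],None,fx=5,fy=5,interpolation=cv2.INTER_CUBIC))
cv2.imwrite("pics/crops0.png",cv2.resize(s[150:240,210:340],None,fx=6,fy=6,interpolation=cv2.INTER_CUBIC))
hsv=cv2.cvtColor(im,cv2.COLOR_BGR2HSV)
m=cv2.inRange(hsv,(3,100,60),(14,220,200));m[:160]=0;m[192:]=0;m[:,:275]=0;m[:,385:]=0
r=cv2.minAreaRect(big(m));print(r)
print([onz("top",*p,0.15).round(4) for p in cv2.boxPoints(r)],onz("top",*r[0],.15))
m=cv2.inRange(hsv,(22,150,120),(35,255,255));m[:130]=0;m[175:]=0
r=cv2.minAreaRect(big(m));print('clip',r,onz("top",*r[0],.146))
g=cv2.cvtColor(im,cv2.COLOR_BGR2GRAY)
m=(g<35).astype(np.uint8);m[:185]=0;m[280:]=0;m[:,:372]=0;m[:,495:]=0
r=cv2.minAreaRect(big(m));print('tray',r);print([onz("top",*p,.022).round(4) for p in cv2.boxPoints(r)],onz("top",*r[0],.022))
E
```

```text
((328.9897155761719, 177.58778381347656), (17.969385147094727, 86.3230209350586), 88.56790161132812)
[array([0.5825, 0.0179, 0.15  ]), array([ 0.5903, -0.178 ,  0.15  ]), array([ 0.5494, -0.1794,  0.15  ]), array([0.5415, 0.0162, 0.15  ])] [ 0.56589613 -0.08099581  0.15      ]
clip ((289.12164306640625, 154.22972106933594), (8.38434886932373, 7.726752281188965), 80.53767395019531) [0.61862369 0.01056767 0.146     ]
tray ((430.2995300292969, 234.0203094482422), (65.89086151123047, 107.38748168945312), 84.21761322021484)
[array([ 0.5071, -0.2056,  0.022 ]), array([ 0.5391, -0.4765,  0.022 ]), array([ 0.3731, -0.4932,  0.022 ]), array([ 0.3408, -0.2239,  0.022 ])] [ 0.43978344 -0.35003014  0.022     ]
```

View pics/crop0.png

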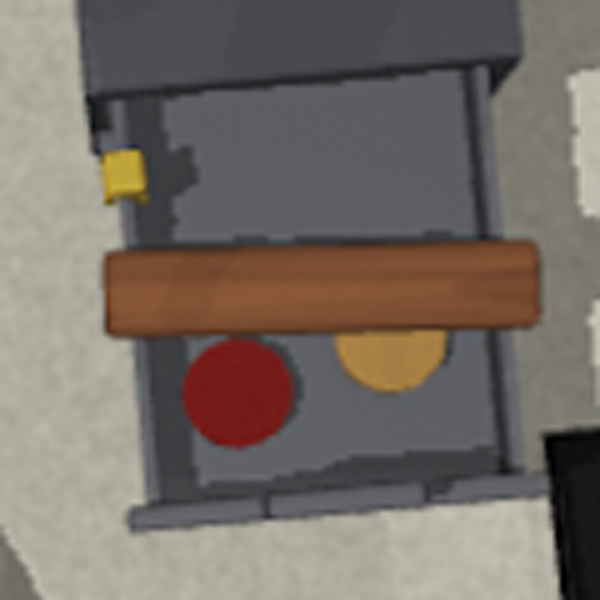

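View pics/crops0.png

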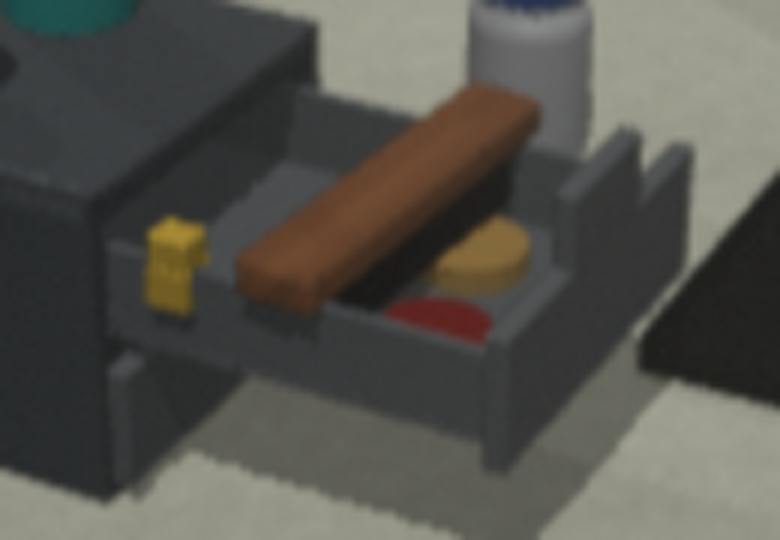

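The crop confirms it: a brown wooden back with black bristles hanging inside the drawer, yellow clip on the left rim. Next I measure the tab, frame edge and bystanders.

```bash
python3 - <<'E'
from h import *
im=cv2.imread("pics/top0.png");s=cv2.imread("pics/side0.png")
cv2.imwrite("pics/tabt.png",cv2.resize(im[205:230,285:380],None,fx=8,fy=8,interpolation=cv2.INTER_CUBIC))
cv2.imwrite("pics/tabs.png",cv2.resize(s[165:235,280:335],None,fx=8,fy=8,interpolation=cv2.INTER_CUBIC))
c=lambda x,y:(265+x/5,120+y/5)
for nm,p,z in [("frameL",c(85,95),.16),("frameR",c(520,55),.16),("unit back L",(273,27),.16),("unit back R",(359,20),.16),("frontL",c(130,518),.13),("frontR",c(550,487),.13),("tabL",c(270,512),.15),("tabR",c(425,498),.15),("spray",(348,80),.3),("cup",(297,77),.21),("jar",(456,133),.11)]:
    print(nm,onz("top",*p,z).round(4))
E
```

```text
frameL [0.6508 0.0271 0.16  ]
frameR [ 0.6716 -0.169   0.16  ]
unit back L [0.9082 0.0521 0.16  ]
unit back R [ 0.9262 -0.1438  0.16  ]
frontL [0.46   0.0038 0.13  ]
frontR [ 0.4776 -0.1897  0.13  ]
tabL [ 0.4637 -0.0598  0.15  ]
tabR [ 0.4712 -0.1297  0.15  ]
spray [ 0.7406 -0.1038  0.3   ]
cup [ 0.7761 -0.0046  0.21  ]
jar [ 0.6805 -0.3823  0.11  ]
```

View pics/tabt.png

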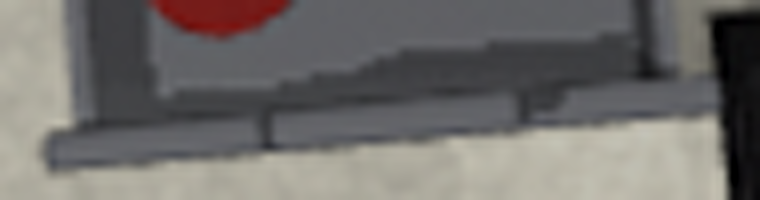

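View pics/tabs.png

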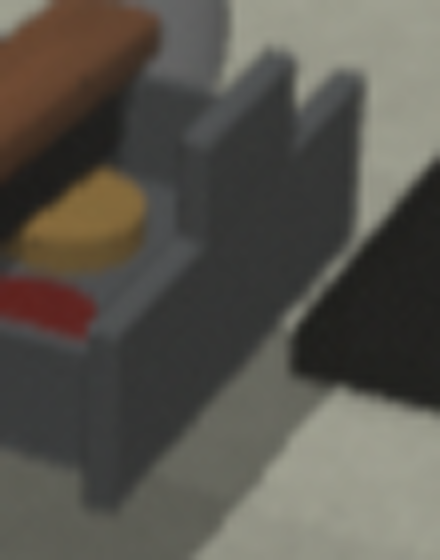

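```bash
python3 - <<'E'
from h import *
def tri(a,b):
    o1,d1=ray("top",*a);o2,d2=ray("side",*b)
    s=np.linalg.lstsq(np.c_[d1,-d2],o2-o1,rcond=None)[0]
    p=o1+d1*s[0];q=o2+d2*s[1];return ((p+q)/2).round(4),np.linalg.norm(p-q).round(4)
T=lambda x,y:(285+x/8,205+y/8);S=lambda x,y:(280+x/8,165+y/8)
print("tab FL",tri(T(268,148),S(203,143)))
print("tab FR",tri(T(522,124),S(292,62)))
print("tab BL",tri(T(268,112),S(183,130)))
print("plate FL",tri(T(52,168),S(108,335)))
print("plate FR",tri(T(715,112),S(357,80)))
# tool targets
st=bot.read_state();R=st["tcp_rot"]
y=np.deg2rad(2.3);
from scipy.spatial.transform import Rotation as Ro
E
cat >> h.py <<'E'
from scipy.spatial.transform import Rotation as Ro
def plan(pos,yaw):
    """yaw = world angle (deg) of tool y; tool z down"""
    st=bot.read_state();R=np.array(st["tcp_rot"]);p=np.array(st["position"])
    a=np.deg2rad(yaw);yy=np.array([np.cos(a),np.sin(a),0]);z=np.array([0,0,-1.]);x=np.cross(yy,z)
    Rt=np.c_[x,yy,z]
    d=R.T@(np.array(pos)-p);w=Ro.from_matrix(R.T@Rt).as_rotvec()
    print("from",p.round(4),"mm",(1000*d).round(1),"shares",(d/.2).round(4),(w/(np.pi/2)).round(4),"deg",np.rad2deg(w).round(1))
E
python3 - <<'E'
from h import *
plan((.566,-.081,.26),2.3); plan((.45,-.25,.26),-30)
E
```

```text
tab FL (array([ 0.4619, -0.0565,  0.1809]), np.float64(0.0018))
tab FR (array([ 0.4698, -0.1264,  0.1766]), np.float64(0.0021))
tab BL (array([ 0.4707, -0.0569,  0.1826]), np.float64(0.0005))
plate FL (array([0.4563, 0.0035, 0.1434]), np.float64(0.0042))
plate FR (array([ 0.4752, -0.1851,  0.1426]), np.float64(0.0035))
from [ 0.2106 -0.5878  0.2407] mm [ 505.4 -357.4  -18.5] shares [ 2.5272 -1.7869 -0.0924] [-0.0009 -0.001  -0.8067] deg [ -0.1  -0.1 -72.6]
from [ 0.2106 -0.5878  0.2407] mm [ 339.3 -237.4  -18.8] shares [ 1.6964 -1.1869 -0.0938] [-0.0011 -0.0006 -0.4478] deg [ -0.1  -0.1 -40.3]
```

Emit:
carry_out(
  targets=[
    [0.33,-0.24,-0.05,0,0,-0.1],
    [0.66,-0.48,-0.1,0,0,-0.2],
    [1,-0.71,-0.1,0,0,-0.3],
    [1,-0.71,-0.1,0,0,-0.35],
    [1,-0.71,-0.1,0,0,-0.35],
  ],
  jaw=1,
)

```text
time_s: 0.72
position: [0.3525, -0.3826, 0.2609]
tcp_rot: [[0.622, 0.783, -0.001], [0.783, -0.622, 0.004], [0.003, -0.003, -1.0]]
force: [0.4, -0.2, 0.2]
opening: 1.002
```

```bash
python3 -c "
from h import *
plan((.566,-.081,.26),2.3)"
```

```text
from [ 0.3525 -0.3826  0.2609] mm [368.9 -20.5   2. ] shares [ 1.8446 -0.1023  0.0099] [-0.0015 -0.0025 -0.453 ] deg [ -0.1  -0.2 -40.8]
```

Emit:
carry_out(
  targets=[
    [0.3,-0.02,0,0,0,-0.1],
    [0.6,-0.04,0,0,0,-0.2],
    [0.9,-0.05,0,0,0,-0.3],
    [1,-0.055,0,0,0,-0.4],
    [1,-0.055,0,0,0,-0.453],
    [1,-0.055,0,0,0,-0.453],
  ],
)

```text
time_s: 1.48
position: [0.4683, -0.2198, 0.2612]
tcp_rot: [[-0.039, 0.999, -0.001], [0.999, 0.039, 0.004], [0.004, -0.001, -1.0]]
force: [0.5, -0.6, -1.0]
opening: 1.0
```

```bash
python3 -c "
from h import *
plan((.566,-.081,.26),2.3)"
```

```text
from [ 0.4683 -0.2198  0.2612] mm [134.9 103.    1.6] shares [0.6745 0.5148 0.0081] [-0.0007 -0.0027 -0.0009] deg [-0.1 -0.2 -0.1]
```

Emit:
carry_out(
  targets=[
    [0.22,0.17,0,0,0,0],
    [0.45,0.34,0,0,0,0],
    [0.675,0.515,0,0,0,0],
    [0.675,0.515,0.008,0,-0.003,0],
    [0.675,0.515,0.008,0,-0.003,0],
  ],
)

```text
time_s: 2.1
position: [0.5655, -0.0817, 0.2595]
tcp_rot: [[-0.037, 0.999, -0.003], [0.999, 0.037, -0.001], [-0.001, -0.003, -1.0]]
force: [0.0, -0.7, -0.7]
opening: 1.0
```

```bash
python3 -c "
from h import *
plan((.566,-.081,.139),2.3)
cv2.imwrite('pics/t1.png',bot.capture('top'));cv2.imwrite('pics/s1.png',bot.capture('side'))"
```

```text
from [ 0.5655 -0.0817  0.2595] mm [  0.8   0.9 120.5] shares [0.0039 0.0043 0.6023] [-0.0017  0.0005 -0.0017] deg [-0.2  0.  -0.2]
```

View pics/s1.png

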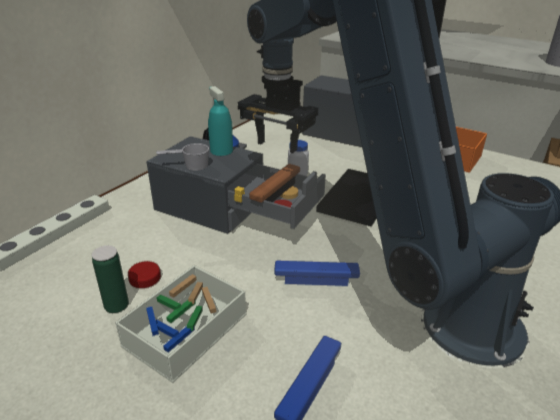

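The side view shows the open jaws straddling the brush from above (fingers at 262–295,135), clear of the spray bottle (220,130). Descending.

Emit:
carry_out(
  targets=[
    [0,0,0.15,0,0,0],
    [0,0,0.3,0,0,0],
    [0,0,0.42,0,0,0],
    [0,0,0.52,0,0,0],
    [0,0,0.58,0,0,0],
    [0.004,0.004,0.6,-0.002,0,-0.002],
    [0.004,0.004,0.6,-0.002,0,-0.002],
  ],
)

```text
time_s: 3.08
position: [0.566, -0.0821, 0.1401]
tcp_rot: [[-0.039, 0.999, 0.002], [0.999, 0.039, -0.001], [-0.001, 0.002, -1.0]]
force: [-0.8, -0.5, -0.1]
opening: 1.001
```

Emit:
carry_out(
  targets=[
    [0,0,0,0,0,0],
    [0,0,0,0,0,0],
    [0,0,0,0,0,0],
    [0,0,0,0,0,0],
    [0,0,0,0,0,0],
    [0,0,0,0,0,0],
    [0,0,0,0,0,0],
    [0,0,0,0,0,0],
  ],
  jaw=-1,
)

```text
time_s: 4.08
position: [0.5661, -0.0821, 0.1401]
tcp_rot: [[-0.039, 0.999, 0.002], [0.999, 0.039, -0.001], [-0.001, 0.002, -1.0]]
force: [0.0, 1.0, -0.1]
opening: 0.458
```

Gripped at 0.458 × 87 ≈ 40 mm, the brush's width. Lifting.

Emit:
carry_out(
  targets=[
    [0,0,-0.05,0,0,0],
    [0,0,-0.12,0,0,0],
    [0,0,-0.24,0,0,0],
    [0,0,-0.36,0,0,0],
    [0,0,-0.48,0,0,0],
    [0,0,-0.58,0,0,0],
    [0,0,-0.62,0,0,0],
    [0,0,-0.62,0,0,0],
  ],
)

```text
time_s: 5.08
position: [0.5659, -0.0821, 0.2649]
tcp_rot: [[-0.038, 0.999, 0.003], [0.999, 0.038, -0.001], [-0.001, 0.003, -1.0]]
force: [0.5, 0.4, -1.8]
opening: 0.456
```

```bash
python3 -c "
from h import *
plan((.44,-.35,.264),6.7)
cv2.imwrite('pics/s2.png',bot.capture('side'))"
```

```text
from [ 0.5659 -0.0821  0.2649] mm [-262.9 -136.2    0.8] shares [-1.3145 -0.6808  0.004 ] [ 0.0019  0.0009 -0.0499] deg [ 0.2  0.1 -4.5]
```

View pics/s2.png

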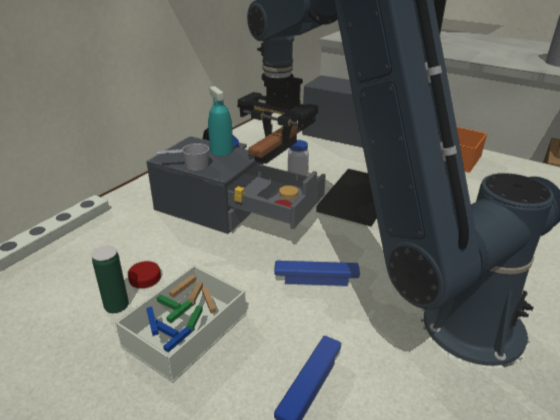

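The brush hangs level in the jaws (275,142), and drawer and clip (239,194) have not moved. Carrying it to the tray.

Emit:
carry_out(
  targets=[
    [-0.1,-0.05,0,0,0,0],
    [-0.25,-0.13,0,0,0,-0.01],
    [-0.4,-0.21,0,0,0,-0.02],
    [-0.55,-0.28,0,0,0,-0.03],
    [-0.7,-0.36,0,0,0,-0.04],
    [-0.82,-0.43,0,0,0,-0.05],
    [-0.92,-0.5,0,0,0,-0.05],
    [-1,-0.58,0,0,0,-0.05],
    [-1,-0.65,0,0,0,-0.05],
    [-1,-0.68,0,0,0,-0.05],
  ],
)

```text
time_s: 6.38
position: [0.4361, -0.2859, 0.2632]
tcp_rot: [[-0.116, 0.993, -0.0], [0.993, 0.116, 0.002], [0.002, 0.0, -1.0]]
force: [0.7, 0.6, -1.7]
opening: 0.456
```

```bash
python3 -c "
from h import *
plan((.44,-.35,.13),6.7)"
```

```text
from [ 0.4361 -0.2859  0.2632] mm [-64.3  -3.6 133.1] shares [-0.3214 -0.0179  0.6657] [ 0.0001 -0.001  -0.0003] deg [ 0.  -0.1 -0. ]
```

Emit:
carry_out(
  targets=[
    [-0.12,-0.01,0,0,0,0],
    [-0.24,-0.018,0.05,0,0,0],
    [-0.32,-0.018,0.15,0,0,0],
    [-0.32,-0.018,0.3,0,0,0],
    [-0.32,-0.018,0.45,0,0,0],
    [-0.32,-0.018,0.58,0,0,0],
    [-0.32,-0.018,0.666,0,0,0],
    [-0.32,-0.018,0.666,0,0,0],
    [-0.32,-0.018,0.666,0,0,0],
  ],
)

```text
time_s: 7.5
position: [0.4405, -0.3509, 0.13]
tcp_rot: [[-0.116, 0.993, 0.001], [0.993, 0.116, 0.001], [0.0, 0.001, -1.0]]
force: [-1.2, -0.6, -2.1]
opening: 0.459
```

```bash
python3 -c "
from h import *
plan((.44,-.35,.041),6.7)
cv2.imwrite('pics/t3.png',bot.capture('top'));cv2.imwrite('pics/s3.png',bot.capture('side'))"
```

```text
from [ 0.4405 -0.3509  0.13  ] mm [ 0.9 -0.4 89. ] shares [ 0.0045 -0.0022  0.445 ] [ 0.0005 -0.0003 -0.0005] deg [ 0. -0. -0.]
```

View pics/t3.png

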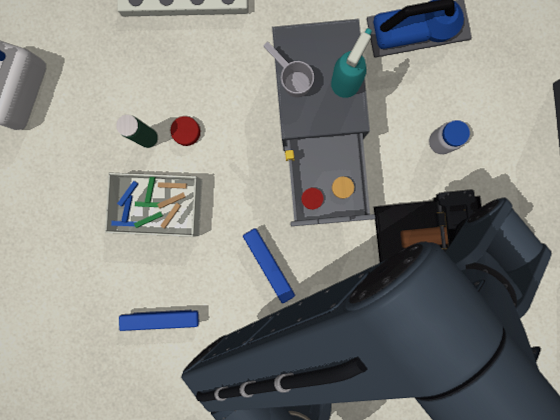

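View pics/s3.png

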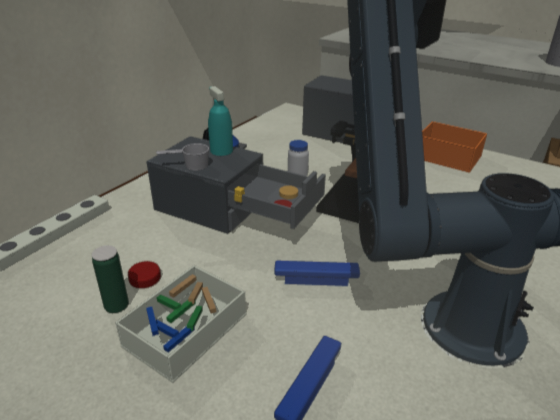

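The top view shows the brush's left end (420,238) over the tray interior, aligned with it. Lowering.

Emit:
carry_out(
  targets=[
    [0.004,-0.002,0.1,0,0,0],
    [0.004,-0.002,0.2,0,0,0],
    [0.004,-0.002,0.29,0,0,0],
    [0.004,-0.002,0.36,0,0,0],
    [0.004,-0.002,0.41,0,0,0],
    [0.004,-0.002,0.435,0,0,0],
    [0.004,-0.002,0.445,0,0,0],
    [0.004,-0.002,0.448,0,0,0],
    [0.004,-0.002,0.448,0,0,0],
  ],
)

```text
time_s: 8.72
position: [0.4403, -0.3502, 0.0414]
tcp_rot: [[-0.116, 0.993, 0.002], [0.993, 0.116, -0.001], [-0.001, 0.002, -1.0]]
force: [0.1, 1.2, -1.1]
opening: 0.454
```

Emit:
carry_out(
  targets=[
    [0,0,0.006,0,0,0],
    [0,0,0.012,0,0,0],
    [0,0,0.015,0,0,0],
    [0,0,0.015,0,0,0],
  ],
)

```text
time_s: 9.22
position: [0.4404, -0.3502, 0.0391]
tcp_rot: [[-0.116, 0.993, 0.002], [0.993, 0.116, -0.001], [-0.001, 0.002, -1.0]]
force: [-1.1, 1.1, 4.7]
opening: 0.457
```

Contact with the tray floor (+4.7 N up). Releasing.

Emit:
carry_out(
  targets=[
    [0,0,0,0,0,0],
    [0,0,0,0,0,0],
    [0,0,0,0,0,0],
    [0,0,0,0,0,0],
    [0,0,0,0,0,0],
    [0,0,0,0,0,0],
  ],
  jaw=1,
)

```text
time_s: 9.98
position: [0.4404, -0.3502, 0.0391]
tcp_rot: [[-0.116, 0.993, 0.002], [0.993, 0.116, -0.001], [-0.001, 0.002, -1.0]]
force: [-1.3, 0.4, -0.8]
opening: 0.982
```

Emit:
carry_out(
  targets=[
    [0,0,-0.08,0,0,0],
    [0,0,-0.2,0,0,0],
    [0,0,-0.4,0,0,0],
    [0,0,-0.6,0,0,0],
    [0,0,-0.8,0,0,0],
    [0,0,-1,0,0,0],
    [0,0,-1,0,0,0],
  ],
)

```text
time_s: 10.85
position: [0.4415, -0.3516, 0.2438]
tcp_rot: [[-0.116, 0.993, 0.008], [0.993, 0.116, -0.008], [-0.009, 0.007, -1.0]]
force: [-0.1, 0.3, -0.0]
opening: 0.998
```

```bash
python3 -c "
from h import *
# tab centre: front face mid + 6mm inward along unit x
a=np.deg2rad(5.6);ux=np.array([np.cos(a),np.sin(a)])
m=(np.array([.4619,-.0565])+np.array([.4698,-.1264]))/2
print(m, m+.006*ux)
t=m+.006*ux
plan((t[0],t[1],.26),5.6)"
```

```text
[ 0.46585 -0.09145] [ 0.47182136 -0.0908645 ]
from [ 0.4415 -0.3516  0.2438] mm [255.3  60.6 -18.1] shares [ 1.2765  0.3029 -0.0905] [0.0046 0.0058 0.0121] deg [0.4 0.5 1.1]
```

```bash
python3 - <<'E'
from h import *
print(bot.read_state()["joint_positions"].round(1))
im=bot.capture("top");s=bot.capture("side")
cv2.imwrite("pics/t4.png",im);cv2.imwrite("pics/s4.png",s)
h=cv2.cvtColor(s,cv2.COLOR_BGR2HSV);m=cv2.inRange(h,(80,100,50),(98,255,255));m[:,:190]=0;m[:,245:]=0
x,y,w,hh=cv2.boundingRect(big(m));print("side",x,y,w,hh)
h=cv2.cvtColor(im,cv2.COLOR_BGR2HSV);m=cv2.inRange(h,(80,100,50),(98,255,255));b=big(m);print("top",cv2.boundingRect(b),cv2.minEnclosingCircle(b))
print(onz("side",x+w/2,y+hh,.16),onz("top",348,80,.16),onz("top",348,80,.25))
c=cv2.resize(im[10:110,270:400],None,fx=5,fy=5);cv2.imwrite("pics/sp.png",c)
E
```

```text
[-49.9  25.1  91.2   0.1  63.  -56.6]
side 208 100 25 56
top (331, 51, 35, 47) ((346.5, 74.0), 23.26487922668457)
[ 0.76187351 -0.08667146  0.16      ] [ 0.7875374  -0.12033625  0.16      ] [ 0.7573697  -0.10970203  0.25      ]
```

View pics/t4.png

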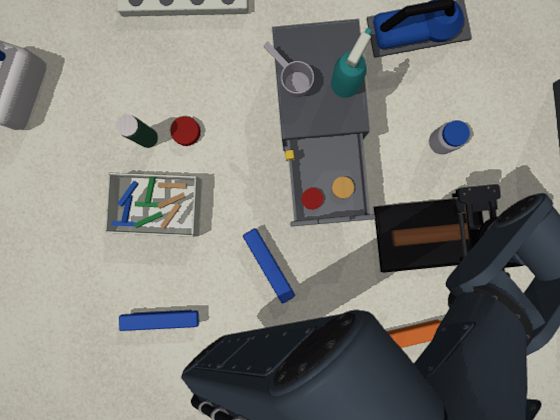

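View pics/sp.png

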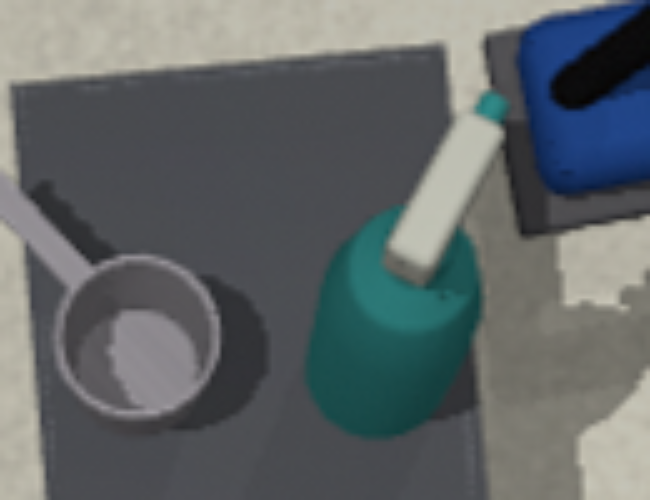

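View pics/s4.png

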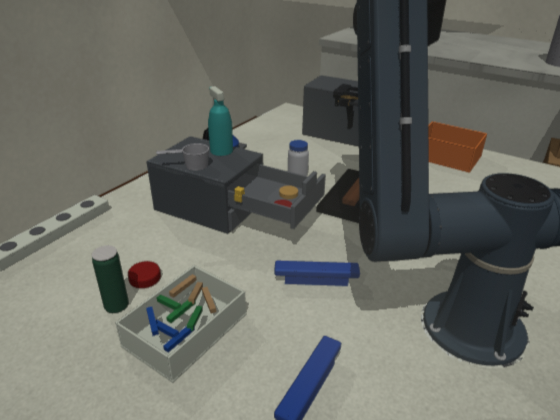

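The brush lies in the tray, visible at (392–470,236) in the top view. The spray's near edge is about x 0.745 and the gripper body reaches about 0.706 at most, so the pinch from above is safe. Going above the tab.

Emit:
carry_out(
  targets=[
    [0.2,0.06,-0.09,0,0,0],
    [0.45,0.12,-0.09,0,0,0.01],
    [0.7,0.2,-0.09,0.005,0.006,0.012],
    [0.9,0.26,-0.09,0.005,0.006,0.012],
    [1,0.3,-0.09,0.005,0.006,0.012],
    [1,0.3,-0.09,0.005,0.006,0.012],
  ],
  jaw=0.4,
)

```text
time_s: 11.7
position: [0.4753, -0.1424, 0.2565]
tcp_rot: [[-0.1, 0.995, -0.009], [0.995, 0.1, 0.008], [0.009, -0.008, -1.0]]
force: [0.2, 0.2, -0.4]
opening: 0.706
```

```bash
python3 -c "
from h import *
plan((.472,-.091,.23),5.6)"
```

```text
from [ 0.4753 -0.1424  0.2565] mm [51.2  2.1 27. ] shares [0.2561 0.0105 0.1349] [-0.0052 -0.0057  0.0018] deg [-0.5 -0.5  0.2]
```

Emit:
carry_out(
  targets=[
    [0.13,0.005,0.05,0,0,0],
    [0.256,0.01,0.13,-0.005,-0.006,0.002],
    [0.256,0.01,0.135,-0.005,-0.006,0.002],
    [0.256,0.01,0.135,-0.005,-0.006,0.002],
  ],
)

```text
time_s: 12.2
position: [0.4723, -0.0924, 0.2299]
tcp_rot: [[-0.097, 0.995, -0.0], [0.995, 0.097, -0.001], [-0.001, -0.0, -1.0]]
force: [-0.2, -0.4, 0.1]
opening: 0.695
```

```bash
python3 -c "
from h import *
plan((.472,-.091,.166),5.6)
t=bot.capture('top');s=bot.capture('side')
c=np.hstack([cv2.resize(t[120:270,265:415],(400,400)),cv2.resize(s[90:240,200:350],(400,400))]);cv2.imwrite('pics/c5.png',c)"
```

```text
from [ 0.4723 -0.0924  0.2299] mm [ 1.5 -0.1 63.9] shares [ 0.0073 -0.0007  0.3197] [-0.0002  0.0008 -0.0005] deg [-0.   0.1 -0. ]
```

View pics/c5.png

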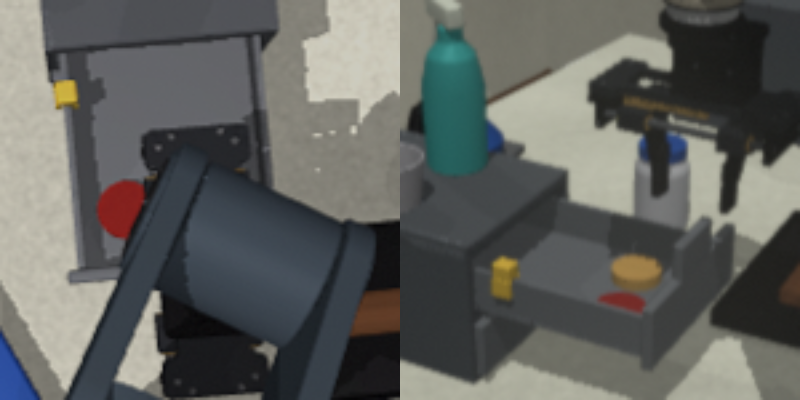

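The picture shows both fingers (660,170 and 730,180) on either side of the tab (690,240). Descending and pinching.

Emit:
carry_out(
  targets=[
    [0,0,0.1,0,0,0],
    [0.007,0,0.2,0,0,0],
    [0.007,0,0.27,0,0,0],
    [0.007,0,0.315,0,0,0],
    [0.007,0,0.315,0,0,0],
  ],
)

```text
time_s: 12.92
position: [0.4724, -0.0914, 0.1669]
tcp_rot: [[-0.096, 0.995, 0.0], [0.995, 0.096, -0.001], [-0.001, -0.0, -1.0]]
force: [-0.2, -0.2, 0.6]
opening: 0.698
```

Emit:
carry_out(
  targets=[
    [0,0,0,0,0,0],
    [0,0,0,0,0,0],
    [0,0,0,0,0,0],
    [0,0,0,0,0,0],
    [0,0,0,0,0,0],
    [0,0,0,0,0,0],
    [0,0,0,0,0,0],
    [0,0,0,0,0,0],
  ],
  jaw=-1,
)

```text
time_s: 13.92
position: [0.4721, -0.0914, 0.1669]
tcp_rot: [[-0.096, 0.995, -0.001], [0.995, 0.096, -0.001], [-0.001, -0.001, -1.0]]
force: [-1.3, -0.7, 1.7]
opening: 0.135
```

```bash
python3 -c "
from h import *
s=bot.read_state();print(s['force'],s['position'],s['opening']*87)
t=bot.capture('top');s=bot.capture('side')
c=np.hstack([cv2.resize(t[120:270,265:415],(400,400)),cv2.resize(s[90:240,200:350],(400,400))]);cv2.imwrite('pics/c6.png',c)"
```

```text
[-1.31884379 -0.70316223  1.703365  ] [ 0.47209163 -0.09135497  0.16694577] 11.715065515477747
```

View pics/c6.png

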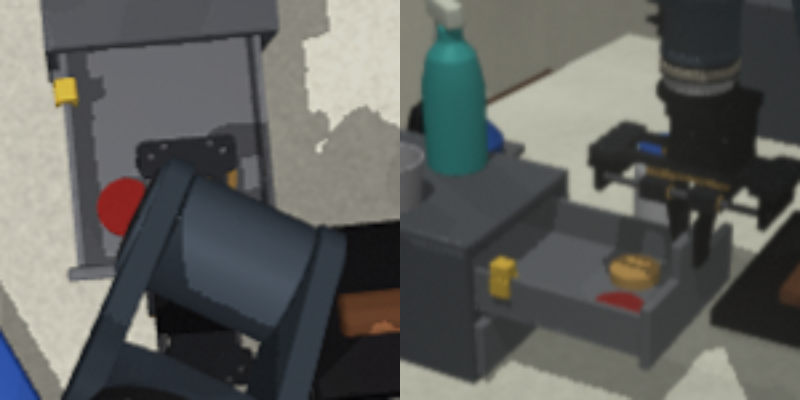

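Pinched at 11.7 mm, the tab's thickness. Pushing in gently, first through the free stretch.

Emit:
carry_out(
  targets=[
    [0,0.02,0,0,0,0],
    [0,0.045,0,0,0,0],
    [0,0.07,0,0,0,0],
    [0,0.095,0,0,0,0],
    [0,0.12,0,0,0,0],
    [0,0.145,0,0,0,0],
    [0,0.17,0,0,0,0],
    [0,0.195,0,0,0,0],
    [0,0.22,0,0,0,0],
    [0,0.24,0,0,0,0],
    [0,0.25,0,0,0,0],
  ],
)

```text
time_s: 15.4
position: [0.5222, -0.0862, 0.1669]
tcp_rot: [[-0.096, 0.995, -0.001], [0.995, 0.096, -0.0], [-0.0, -0.001, -1.0]]
force: [-1.6, 2.7, 5.2]
opening: 0.137
```

Emit:
carry_out(
  targets=[
    [0,0.01,0,0,0,0],
    [0,0.02,0,0,0,0],
    [0,0.03,0,0,0,0],
    [0,0.04,0,0,0,0],
  ],
)

```text
time_s: 15.9
position: [0.5302, -0.0853, 0.167]
tcp_rot: [[-0.096, 0.995, -0.001], [0.995, 0.096, -0.0], [-0.0, -0.001, -1.0]]
force: [-3.0, 3.0, 3.9]
opening: 0.138
```

Emit:
carry_out(
  targets=[
    [0,0.01,0,0,0,0],
    [0,0.02,0,0,0,0],
    [0,0.025,0,0,0,0],
  ],
)

```text
time_s: 16.27
position: [0.5354, -0.0848, 0.1669]
tcp_rot: [[-0.096, 0.995, -0.0], [0.995, 0.096, -0.0], [-0.0, -0.0, -1.0]]
force: [-3.2, 2.4, 5.1]
opening: 0.134
```

Emit:
carry_out(
  targets=[
    [0,0.01,0,0,0,0],
    [0,0.02,0,0,0,0],
    [0,0.025,0,0,0,0],
  ],
)

```text
time_s: 16.65
position: [0.5405, -0.0843, 0.1669]
tcp_rot: [[-0.096, 0.995, -0.0], [0.995, 0.096, -0.0], [-0.0, -0.0, -1.0]]
force: [-2.3, 3.9, 4.5]
opening: 0.137
```

Emit:
carry_out(
  targets=[
    [0,0.01,0,0,0,0],
    [0,0.02,0,0,0,0],
    [0,0.02,0,0,0,0],
  ],
)

```text
time_s: 17.02
position: [0.5442, -0.0839, 0.1669]
tcp_rot: [[-0.096, 0.995, -0.001], [0.995, 0.096, -0.0], [-0.0, -0.001, -1.0]]
force: [-3.5, 2.1, 5.7]
opening: 0.131
```

Emit:
carry_out(
  targets=[
    [0,0.01,0,0,0,0],
    [0,0.02,0,0,0,0],
    [0,0.02,0,0,0,0],
  ],
)

```text
time_s: 17.4
position: [0.5472, -0.0836, 0.1669]
tcp_rot: [[-0.096, 0.995, -0.004], [0.995, 0.096, -0.0], [0.0, -0.004, -1.0]]
force: [-5.1, 1.1, 5.9]
opening: 0.133
```

Emit:
carry_out(
  targets=[
    [0,0.008,0,0,0,0],
    [0,0.015,0,0,0,0],
    [0,0.015,0,0,0,0],
    [0,0.015,0,0,0,0],
  ],
)

```text
time_s: 17.9
position: [0.5488, -0.0834, 0.1669]
tcp_rot: [[-0.097, 0.995, -0.007], [0.995, 0.097, -0.0], [0.0, -0.007, -1.0]]
force: [-6.8, 1.0, 7.5]
opening: 0.131
```

Emit:
carry_out(
  targets=[
    [0,0.008,0,0,0,0],
    [0,0.015,0,0,0,0],
    [0,0.015,0,0,0,0],
    [0,0.015,0,0,0,0],
  ],
)

```text
time_s: 18.4
position: [0.5501, -0.0832, 0.1669]
tcp_rot: [[-0.097, 0.995, -0.01], [0.995, 0.097, -0.0], [0.001, -0.01, -1.0]]
force: [-7.2, 1.2, 7.1]
opening: 0.141
```

Emit:
carry_out(
  targets=[
    [0,0,0,0,0,0],
    [0,0,0,0,0,0],
  ],
)

```text
time_s: 18.65
position: [0.5497, -0.0833, 0.1669]
tcp_rot: [[-0.096, 0.995, -0.011], [0.995, 0.096, -0.0], [0.001, -0.011, -1.0]]
force: [-4.5, 2.4, 5.2]
opening: 0.133
```

```bash
python3 -c "
from h import *
t=bot.capture('top');s=bot.capture('side')
print(bot.read_state()['force'],bot.read_state()['position'])
c=np.hstack([cv2.resize(t[60:210,250:400],(400,400),interpolation=cv2.INTER_CUBIC),cv2.resize(s[90:240,200:350],(400,400),interpolation=cv2.INTER_CUBIC)]);cv2.imwrite('pics/c7.png',c);cv2.imwrite('pics/t7.png',t)"
```

```text
[-5.18491934  2.3969862   4.90753533] [ 0.54974627 -0.08328829  0.16693046]
```

View pics/c7.png

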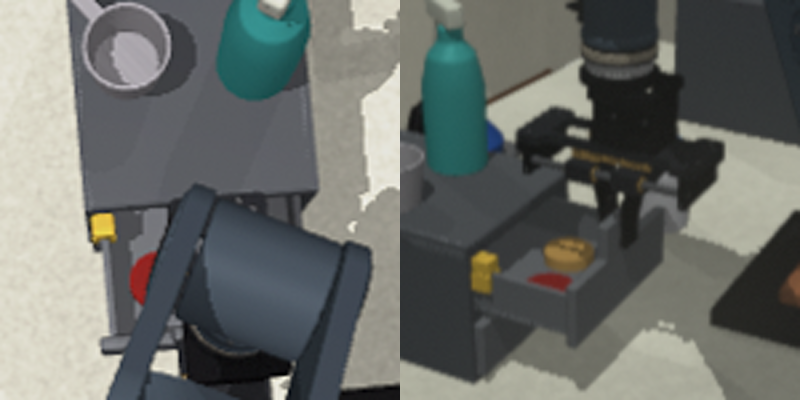

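The clip (103,228 in the left half) is now against the frame, and the push has climbed from ~3 N to ~7 N. One more small push to confirm, well short of 15 N.

Emit:
carry_out(
  targets=[
    [0,0.007,0,0,0,0],
    [0,0.014,0,0,0,0],
    [0,0.02,0,0,0,0],
    [0,0.02,0,0,0,0],
    [0,0.02,0,0,0,0],
  ],
)

```text
time_s: 19.38
position: [0.5518, -0.0831, 0.1669]
tcp_rot: [[-0.096, 0.995, -0.015], [0.995, 0.096, -0.001], [0.001, -0.015, -1.0]]
force: [-8.7, 1.7, 7.5]
opening: 0.138
```

```bash
python3 -c "
from h import *
s=bot.read_state();print(s['force'],s['position'],s['tcp_rot'].round(4))"
```

```text
[-8.65997763  1.67788238  7.50255882] [ 0.55180425 -0.08306707  0.1669137 ] [[-9.640e-02  9.952e-01 -1.520e-02]
 [ 9.953e-01  9.640e-02 -6.000e-04]
 [ 9.000e-04 -1.520e-02 -9.999e-01]]
```

About 8.7 N, rising ~0.7 N/mm: the tight spot is found. Drawing back 30 mm.

Emit:
carry_out(
  targets=[
    [0,-0.01,0,0,0,0],
    [0,-0.025,0,-0.005,0,0],
    [0,-0.045,0,-0.01,0,0],
    [0,-0.065,0,-0.01,0,0],
    [0,-0.085,0,-0.01,0,0],
    [0,-0.105,0,-0.01,0,0],
    [0,-0.125,0,-0.01,0,0],
    [0,-0.14,0,-0.01,0,0],
    [0,-0.152,0,-0.01,0,0],
    [0,-0.152,0,-0.01,0,0],
    [0,-0.152,0,-0.01,0,0],
  ],
)

```text
time_s: 20.75
position: [0.5209, -0.0863, 0.167]
tcp_rot: [[-0.097, 0.995, -0.001], [0.995, 0.097, 0.001], [0.001, -0.001, -1.0]]
force: [0.1, -1.0, -7.7]
opening: 0.138
```

```bash
python3 - <<'E'
from h import *
t=bot.capture('top');s=bot.capture('side')
for n in("t7",None):
    im=cv2.imread(f"pics/{n}.png") if n else t
    hsv=cv2.cvtColor(im,cv2.COLOR_BGR2HSV);m=cv2.inRange(hsv,(22,150,120),(35,255,255));m[:130]=0;m[175:]=0;m[:,:270]=0;m[:,310:]=0
    b=big(m);M=cv2.moments(b);print(onz("top",M["m10"]/M["m00"],M["m01"]/M["m00"],.146).round(4),cv2.boundingRect(b))
c=np.hstack([cv2.resize(t[60:210,250:400],(400,400),interpolation=cv2.INTER_CUBIC),cv2.resize(s[90:240,200:350],(400,400),interpolation=cv2.INTER_CUBIC)]);cv2.imwrite('pics/c8.png',c)
E
```

```text
[0.6416 0.0132 0.146 ] (284, 140, 9, 11)
[0.611  0.0094 0.146 ] (286, 153, 9, 11)
```

View pics/c8.png

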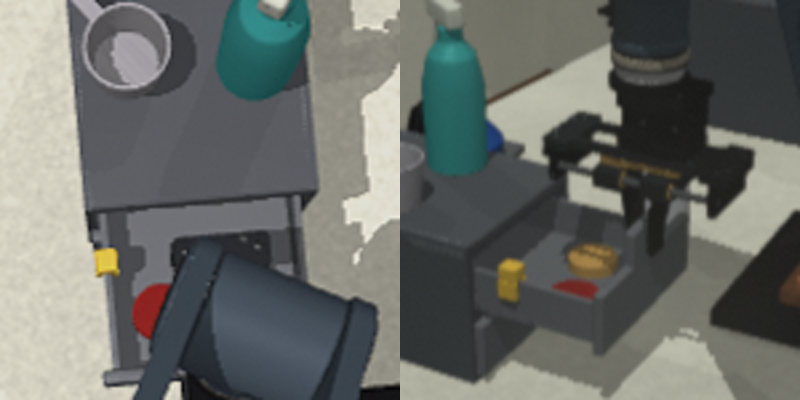

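The clip moved 30.7 mm out from its contact with the frame: now (105,262) against (103,228). Letting go and rising.

Emit:
carry_out(
  targets=[
    [0,0,0,0,0,0],
    [0,0,0,0,0,0],
    [0,0,0,0,0,0],
    [0,0,0,0,0,0],
    [0,0,0,0,0,0],
    [0,0,0,0,0,0],
  ],
  jaw=0,
)

```text
time_s: 21.6
position: [0.5209, -0.0862, 0.167]
tcp_rot: [[-0.097, 0.995, -0.001], [0.995, 0.097, 0.001], [0.001, -0.001, -1.0]]
force: [0.8, -0.1, 0.0]
opening: 0.494
```

Emit:
carry_out(
  targets=[
    [0,0,-0.08,0,0,0],
    [0,0,-0.2,0,0,0],
    [0,0,-0.35,0,0,0],
    [0,0,-0.5,0,0,0],
    [0,-0.1,-0.6,0,0,0],
    [0,-0.3,-0.6,0,0,0],
    [0,-0.5,-0.6,0,0,0],
    [0,-0.5,-0.6,0,0,0],
    [0,-0.5,-0.6,0,0,0],
  ],
)

```text
time_s: 22.72
position: [0.4223, -0.0963, 0.2875]
tcp_rot: [[-0.096, 0.995, 0.0], [0.995, 0.096, -0.0], [-0.0, 0.0, -1.0]]
force: [0.3, 0.5, -0.0]
opening: 0.499
```

```bash
python3 - <<'E'
from h import *
t=bot.capture('top');s=bot.capture('side')
hsv=cv2.cvtColor(t,cv2.COLOR_BGR2HSV);m=cv2.inRange(hsv,(22,150,120),(35,255,255));m[:130]=0;m[175:]=0;m[:,:270]=0;m[:,310:]=0
M=cv2.moments(big(m));p=onz("top",M["m10"]/M["m00"],M["m01"]/M["m00"],.146);print(p)
a=np.deg2rad(5.6);print("clearance",(np.array([.6612,-.071])-p[:2])@[np.cos(a),np.sin(a)]-.01)
cv2.imwrite('pics/t9.png',t);cv2.imwrite('pics/s9.png',s)
print(bot.read_state()['qvel'].round(2),bot.read_state()['force'])
E
```

```text
[0.6110533  0.00933036 0.146     ]
clearance 0.03206849537868273
[ 0.2   0.28  0.09  0.04  0.16 -0.13] [ 0.03913483 -0.2004257   0.20486618]
```

View pics/t9.png

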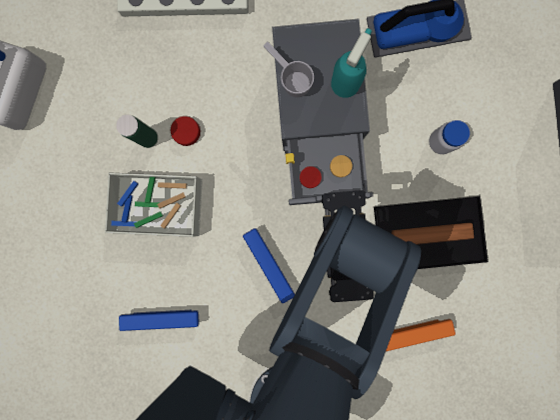

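View pics/s9.png

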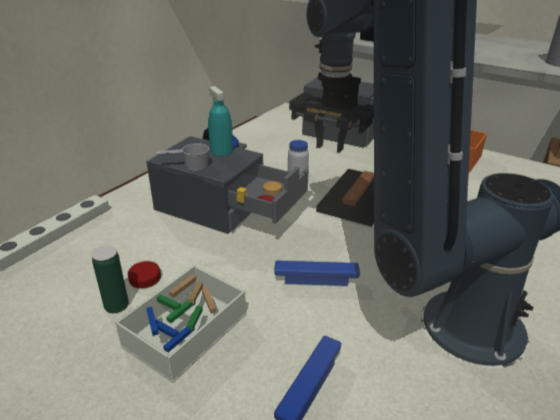

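The pictures show the brush flat in the tray (432,233 top view), the clip about 31–32 mm clear of the frame (290,158), the gripper clear, and the bystanders where they were. Handing in.

```bash
python3 -c "
from rig import bot
print(bot.hand_in())"
```

```text
the job is handed in; nothing more can be done
None
```

The job is handed in at about 23 s of the 72 s allowed; no verdict is reported.

- **Brush:** I lifted the brown brush off the drawer, set it down in the black tray and let go. The last pictures show it flat in the tray.
- **Tight spot:** I pinched the tab and eased the drawer in. The push rose from about 3 N to 8.7 N at roughly 0.7 N/mm, which I estimate as 5–9 mm into the tight spot. That is slightly above the 4–8 N guide but well short of forcing. The pinch joint itself cannot be read, so this depth rests on force and travel alone.
- **Clip:** I drew the drawer back about 31 mm and let go. The clip moved 30.7 mm from its contact with the frame. A separate measurement against the frame edge gave 32 mm, so the two agree within 1–2 mm.
- **Everything else:** By eye, the bystanders are where they were, and the gripper was clear of everything with the force reading near zero. During the slide I saw unexplained sideways and vertical loads on the tool of up to about 8 N, which went away on release.

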